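# Hold the magnifier over the lifted weld tab of a battery pack

### The arm

A 6-joint arm with a two-finger parallel gripper is mounted at the origin on the work surface. World frame = base frame: x ahead of the robot, y to its left, z up, the work surface at z = 0. Lengths are in m, angles in rad, forces in N, time in s.
With the tool pointing down it reaches from about 0.35 to 0.775 m from the base axis. Payload 5.5 kg.
Tool frame: the origin (TCP) lies midway between the tips of the shut fingers; the grasp point (between the pads) lies 19 mm behind it; z points along the fingers, y is the line along which they close (so a half turn about z gives the same grasp; the last joint's range is limited). The gripper opens to 85 mm and grips with 20 to 120 N. Pads are 22 mm wide; open, the fingers measure 114 mm over their backs; the gripper's body (76 mm by 85 mm) begins 54 mm behind the grasp point. The pads swing forward as they close: fully open they stand 13 mm farther back than shut.
Start: joints at [-1.34, 0.313, 0.046, 1.304, 0, 1.431], TCP at [0.208, -0.536, 0.231] pointing down, gripper open.
Joint ranges: [-2.76, 2.76], [-0.86, 1.69], [-1.03, 1.26], [-2.2, 2.34], [-1.47, 1.5], [-3.14, 3.14]. Speed limits (rad/s): [2.57, 2.57, 3.14, 3.14, 3.14, 3.14].

### API

Orientations are given as a unit quaternion [w, x, y, z].
In Python, from workcell import get_state, read_camera, camera_info, hand_in, recognise gives the robot as it stands.
- The arm moves only by the tool arm_command, never from a script. Its argument "moves" is one flat list of numbers, 7 for each row, row after row: the opening, from -1 (shut) to 1 (fully open), then the shift along the tool's x, y, z in mm, then the turn, a rotation vector about the tool's x, y, z in rad. A call has 1 to 8 rows; each row shifts and turns the commanded pose from where the row before left it, along the tool's axes as they then stand; what a row does not reach is not made up. A row lasts 1/8 s, in which the tool goes at most 62.5 mm and 10.7 degrees, less where a joint would pass 70% of its speed; a pose out of reach is approached as far as the arm can. A call with a gripper value outside its range is refused whole. The fingers move at their own pace and stop on an object; "newtons" is the grip in N (left out, the last holds). Time passes only in rows, so rows that do not move let the fingers close. It gives the time, the measured TCP pose, the force, the opening and the grip force at its end, in the units of the state.
- get_state(): the state, without advancing time (a new reading comes with each control period).
- read_camera(name): name is "side" or "top"; returns (picture, depth): 400x640x3 uint8, blue, green, red; 400x640 float32, m along the optical axis (not along the pixel's ray), 0 where there is no reading.
- camera_info(name): a dict with "fovy" (degrees; the focal length in pixels is half the picture's height over the tangent of half this angle, whatever the lens; pixels are square), "cx", "cy" (the principal point, pixels), "eye" and "orientation" of the camera in the world. Camera axes: x right, y down, z forward; pixel columns grow to the right and rows downward; lengths in m; the calibration is good to about 2 mm. A picture is of the moment at which its call begins. camera_info takes no time and is no camera call.
- hand_in(): hands the job in; it is judged then, once.
Trained networks look in the newest picture that a camera, given by its name, has taken for a name from the list of things; names that differ only in an ending like _2 or _b are one class to them, and where a whole thing is asked for, a point or a joint stands for the part that bears it (a point fixed in the world has none). Each returns a list of dicts, best first, with "confidence" (0 to 1); they miss things now and then, are a little off and sometimes report something else, mostly with a low value. They report only what shows in the picture. A call takes as long as a camera call. They do not tell look-alikes from the thing itself.
- recognise(camera, label): "point" ([column, row] in pixels, amid what is visible of it).
The state is a dict: "clock": time; "joint_pos": joint angles; "qvel": joint speeds; "tau": joint torques, N m; "tcp_pos": TCP position; "orientation": TCP orientation; "wrist_force": force on the tool from outside, world axes, zero at the start; "ft_torque": the same for the moment, N m; "finger_gap": finger opening in m; "grip_force": force on a finger pad.
Only numpy, scipy, OpenCV 4.12 (cv2) and the standard library are available. Lean on these libraries where they do the work, as an engineer would, in place of code of your own. Each camera call takes 0.05 s, during which the arm holds its last target. There are 200 camera calls.

### The job

One of the nickel strips on top of the battery pack has a broken weld, and its end stands up. Pick up the hand magnifier by its handle, carry it across to the pack and hold it still for me, lens level and centred over that lifted strip end, about 3 cm above it. Finish while holding it there: touch neither the pack nor its strips at any time, and leave the standing cells and the screwdriver undisturbed.

Things in the scene. Friction and masses are not known exactly. Their poses are not given: they have to be found in the camera images.
- magnifier: Round hand magnifier, about 0.13 kg, lying flat on the bench: glass in a steel ring 60 mm across and 14 mm thick, thin neck, straight black handle 16 mm wide, 14 mm thick. Origin: lens centre, on the underside. z is up through the lens; the handle runs along -x, from x = -44 to -152 mm (neck from -30 mm). It balances near x = -40 mm. Both faces are alike.
- lens (a point): Centre of the magnifier's lens, half way through its thickness (7 mm above the underside).
- grip (a point): A good place to grip the handle, 75 mm from the lens centre along the handle's axis, at half its thickness (7 mm above the bench at the start).
- pack: Battery pack, fixed, on a 3 mm cardboard mat: 3 x 4 cells, 32 mm across, standing 33.5 mm apart in a blue open case 112 mm (x) x 146 mm (y) x 45 mm high, cell ends 75 mm above the origin. Origin: centre of the underside; z up. Four nickel strips 14 mm wide lie on the cell ends along the pack's x axis, one on each row of three cells, rows 33.5 mm apart along y.
- strip_lifted: Strip with the broken weld, in any one of the four rows, fixed, stiff. 1 mm thick, 14 mm wide, flat from x = -47 to 20 mm; from there its end curls up (12 mm at 30 degrees, then 14 mm at 70), the tip at x = 35 mm, 20 mm above the cell ends. Origin: middle of the strip, on the cell ends, 78 mm above the bench; z up.
- tab (a point): Middle of the lifted strip end, 10 mm above the cell ends and 10 mm below its tip: the point that the lens must be centred over.
- strip_1: Sound flat strip, 94 x 14 x 1 mm, lying flat on the cell ends of another row. Origin: middle of its underside.
- strip_2: Another sound flat strip like strip_1.
- strip_3: Another sound flat strip like strip_1.
- cell_1: Loose blue battery cell, 32 mm across, 70 mm tall, 145 g, standing on end on the bench in a row of three between the magnifier and the pack, about 85 mm apart. Origin: centre of its underside.
- cell_2: Loose blue battery cell, 32 mm across, 70 mm tall, 145 g, standing on end on the bench in a row of three between the magnifier and the pack, about 85 mm apart. Origin: centre of its underside.
- cell_3: Loose blue battery cell, 32 mm across, 70 mm tall, 145 g, standing on end on the bench in a row of three between the magnifier and the pack, about 85 mm apart. Origin: centre of its underside.
- screwdriver: Yellow-handled screwdriver, about 0.2 m long, lying on the bench beyond the row of cells. Not needed.
Things that resemble listed ones, but are neither listed nor needed, are in the scene too. What is shaped like the cell_3 but red is not meant. Of the things that look like the pack, take the one that is farthest to the robot's left at the start.

How it is judged:
On the way:
1. the magnifier is lifted off the bench, held by its handle (height (world z) of lens above 0.05 m and contact force between the fingers and magnifier above 1 N and x of the grasp point in the frame of magnifier below -0.04 m), for 0.2 s.
At the end, for the whole second after the job is handed in: The fingers hold the magnifier by its handle, at rest and touching nothing else; the lens centre is within 13 mm (seen from above) of the middle of the lifted strip end and 24 to 60 mm above it, and the lens is level within 10 degrees (horizontal distance between lens and tab below 0.013 m and z of lens in the frame of strip_lifted between 0.034 and 0.07 m and angle between the z axis of magnifier and the z axis of pack, either way round below 0.17 rad and linear speed of magnifier below 0.02 m/s and angular speed of magnifier below 0.2 rad/s and contact force between the fingers and magnifier above 1 N and x of the grasp point in the frame of magnifier between -0.165 and -0.04 m and contact force between magnifier and pack below 0.1 N and contact force between magnifier and strip_lifted below 0.1 N and contact force between magnifier and strip_1 below 0.1 N and contact force between magnifier and strip_2 below 0.1 N and contact force between magnifier and strip_3 below 0.1 N and contact force between magnifier and cell_1 below 0.1 N and contact force between magnifier and cell_2 below 0.1 N and contact force between magnifier and cell_3 below 0.1 N and contact force between magnifier and screwdriver below 0.1 N); the arm keeps its last pose, push and grip.
It fails at once if the magnifier touches the pack or a strip (contact force between magnifier and pack above 0.5 N or contact force between magnifier and strip_lifted above 0.5 N or contact force between magnifier and strip_1 above 0.5 N or contact force between magnifier and strip_2 above 0.5 N or contact force between magnifier and strip_3 above 0.5 N).
It fails at once if the robot touches the pack or a strip (contact force between any of the arm, the fingers and pack above 0.5 N or contact force between any of the arm, the fingers and strip_lifted above 0.5 N or contact force between any of the arm, the fingers and strip_1 above 0.5 N or contact force between any of the arm, the fingers and strip_2 above 0.5 N or contact force between any of the arm, the fingers and strip_3 above 0.5 N).
It fails at once if a standing cell is tipped or pushed more than 20 mm (angle between any of cell_1, cell_2, cell_3's own z axis and vertical above 0.3 rad or distance of any of cell_1, cell_2, cell_3 from where it was at the start of the episode above 0.02 m).
It fails at once if the screwdriver is pushed more than 30 mm (distance of screwdriver from where it was at the start of the episode above 0.03 m).
It also fails if it takes over 38 s, if anything falls off the work surface, if the arm or the gripper's body presses on something with over 40 N, if the wrist force passes 120 N, or if a joint passes its speed limit or range.

## Working session

There is one attempt and no reset: what is moved stays moved. The work goes in short steps, Python scripts to look and compute and a tool call to move; the robot and the scene stay as the last step left them, time stands still between calls to the robot, and variables do not carry over. Pictures are saved under pics/ and viewed, at most 10 in all, crops included, and the job is handed in when it is done.

Besides the shell and the picture viewer there is one more tool, called by a JSON object that holds its "name" and its "arguments", one argument or row to a line. arm_command: Moves the arm, as the interface text tells. Its arguments: {"type":"object","properties":{"moves":{"type":"array"},"newtons":{"type":"number"}},"required":["moves"]}

```bash
mkdir -p pics; ls
cat > h.py <<'E'
import numpy as np, cv2
from scipy.spatial.transform import Rotation as R
from workcell import *
def rot(q): return R.from_quat([q[1],q[2],q[3],q[0]])
def K(i): 
    return 200/np.tan(np.radians(i['fovy'])/2)
def world(cam,uv,d):
    i=camera_info(cam);f=K(i);uv=np.atleast_2d(uv);d=np.atleast_1d(d)
    p=np.c_[(uv[:,0]-i['cx'])/f*d,(uv[:,1]-i['cy'])/f*d,d]
    return rot(i['orientation']).apply(p)+np.array(i['eye'])
def pix(cam,P):
    i=camera_info(cam);f=K(i);p=rot(i['orientation']).inv().apply(np.atleast_2d(P)-np.array(i['eye']))
    return np.c_[p[:,0]/p[:,2]*f+i['cx'],p[:,1]/p[:,2]*f+i['cy']]
def cloud(cam,dep):
    v,u=np.mgrid[:400,:640]
    return world(cam,np.c_[u.ravel(),v.ravel()],dep.ravel()).reshape(400,640,3)
E
python3 - <<'E'
from h import *
for c in('side','top'):
    print(c,camera_info(c)); b,d=read_camera(c); cv2.imwrite(f'pics/{c}0.png',b); np.save(f'{c}0.npy',d); print((d>0).mean())
    for l in('magnifier','grip','lens','pack','tab','strip_lifted','cell_1','screwdriver'):
        for r in recognise(c,l):
            u,v=map(int,np.round(r['point'])); z=d[min(v,399),min(u,639)]
            print(l,round(r['confidence'],2),u,v,world(c,[u,v],z)[0].round(3) if z>0 else None)
s=get_state();print(s['clock'],s['tcp_pos'],s['orientation'],s['finger_gap'])
E
```

```text
pics
side {'fovy': 51.30180301945444, 'cx': 327.37459077543997, 'cy': 196.93428353429294, 'eye': array([ 0.51871401, -0.89317699,  0.57562941]), 'orientation': array([-0.48810531,  0.87093227, -0.05289911,  0.02078179])}
0.99625
magnifier 0.82 284 162 [0.506 0.262 0.001]
grip 0.72 281 167 [0.497 0.23  0.   ]
lens 0.83 281 166 [0.497 0.227 0.005]
lens 0.61 295 194 [ 0.53  -0.034  0.061]
pack 0.98 296 258 [ 0.521 -0.281  0.068]
pack 0.65 307 356 [ 0.526 -0.504  0.072]
tab 0.55 295 217 [ 0.525 -0.162  0.081]
tab 0.47 284 162 [0.506 0.262 0.001]
strip_lifted 0.5 295 218 [ 0.525 -0.164  0.08 ]
cell_1 0.84 269 200 [ 0.465 -0.008  0.033]
cell_1 0.79 299 197 [ 0.539 -0.032  0.051]
cell_1 0.66 332 194 [ 0.62  -0.025  0.048]
cell_1 0.59 321 181 [0.6   0.05  0.045]
top {'fovy': 46.79444347166631, 'cx': 315.87412416864083, 'cy': 194.32474299047166, 'eye': array([ 0.4492259 , -0.07716544,  1.11224408]), 'orientation': array([-0.06004878,  0.70728895, -0.7016021 ,  0.06237764])}
0.99615234375
magnifier 0.59 185 246 [0.515 0.228 0.015]
grip 0.6 183 244 [0.52  0.235 0.006]
lens 0.78 188 248 [ 0.511  0.225 -0.002]
pack 0.86 377 244 [ 0.519 -0.218  0.073]
pack 0.76 483 245 [ 0.519 -0.455  0.076]
tab 0.64 352 241 [ 0.525 -0.161  0.079]
tab 0.62 375 244 [ 0.519 -0.213  0.079]
strip_lifted 0.58 352 243 [ 0.521 -0.161  0.077]
cell_1 0.79 254 212 [0.59  0.061 0.068]
cell_1 0.73 291 238 [ 0.532 -0.025  0.067]
cell_1 0.61 285 201 [ 0.616 -0.009  0.069]
cell_1 0.48 278 272 [0.456 0.003 0.068]
screwdriver 0.6 277 122 [0.82  0.017 0.022]
0.9 [ 0.20835604 -0.53597236  0.23132637] [ 5.35715006e-05  9.82863232e-01  1.84336278e-01 -1.14106156e-06] 0.08520231554563794
```

View pics/top0.png

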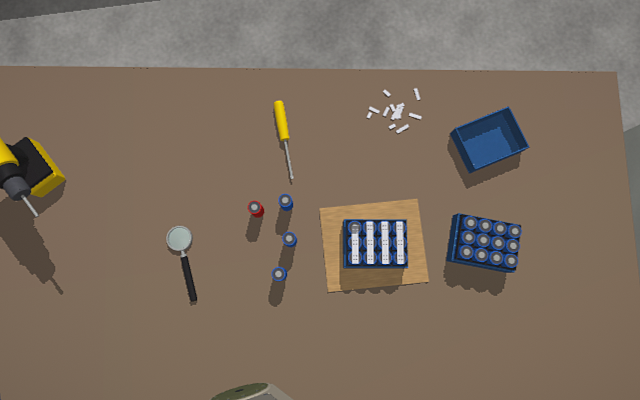

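View pics/side0.png

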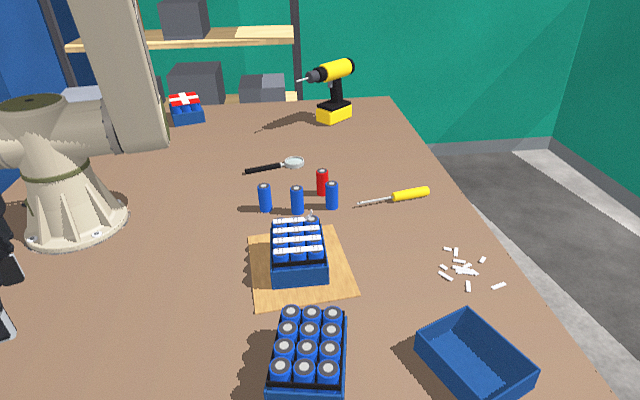

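The top view shows the magnifier with its lens at (179,238) and handle running to (193,300). The blue cells are at (286,201), (289,239) and (279,273), with a red one at (256,208). The matted pack with strips is at (375,244), and a bare look-alike is at (485,243). The side view also shows a small red, white and blue thing at (185,105), so I'll zoom on that and on the strips, and measure.

Run:
```python
from h import *
s=cv2.imread('pics/side0.png');t=cv2.imread('pics/top0.png')
a=cv2.resize(s[200:290,240:340],None,fx=4,fy=4,interpolation=2)
b=cv2.resize(t[205:280,330:420],(400,360),interpolation=2)
c=cv2.resize(s[80:130,150:220],(400,230),interpolation=2)
e=cv2.resize(t[220:305,155:225],(400,230),interpolation=2)
cv2.imwrite('pics/z.png',np.vstack([np.hstack([a,b]),np.hstack([c,e])]))
ds=np.load('side0.npy');dt=np.load('top0.npy')
print('thing',world('side',[[185,100],[185,116]],[ds[100,185],ds[116,185]]))
ct=cloud('top',dt);cs=cloud('side',ds)
# bench height check
for n,c,d in(('top',ct,dt),('side',cs,ds)):
    m=(abs(c[...,0]-.5)<.05)&(abs(c[...,1]-.12)<.03)&(d>0);print(n,'bench z',np.median(c[m][:,2]))
    # pack tops
    for lo,hi in((.083,.12),):
        m=(abs(c[...,0]-.52)<.1)&(abs(c[...,1]+.22)<.12)&(c[...,2]>lo)&(c[...,2]<hi)&(d>0)
        print('lifted',m.sum(),c[m].mean(0).round(4),c[m].min(0).round(3),c[m].max(0).round(3))
    m=(abs(c[...,0]-.52)<.1)&(abs(c[...,1]+.22)<.12)&(c[...,2]>.04)&(d>0)
    q=c[m];print('pack',cv2.minAreaRect((q[:,:2]*1000).astype(np.float32)))
    m=(abs(c[...,0]-.5)<.14)&(abs(c[...,1]-.21)<.07)&(c[...,2]>.006)&(c[...,2]<.03)&(d>0)
    q=c[m];print('mag',m.sum(),np.median(q[:,2]),q.min(0).round(3),q.max(0).round(3),cv2.minAreaRect((q[:,:2]*1000).astype(np.float32)))
    for k in((.59,.06),(.535,-.025),(.616,-.009),(.456,.003)):
        m=(np.hypot(c[...,0]-k[0],c[...,1]-k[1])<.03)&(c[...,2]>.055)&(d>0);print('cell',m.sum(),c[m].mean(0).round(3))
# dark handle pixels, top
g=t.max(2);m=(g<45);m[:240]=0;m[305:]=0;m[:,:175]=0;m[:,205:]=0
v,u=np.nonzero(m);print('handle px',len(u),u.min(),u.max(),v.min(),v.max(),cv2.minAreaRect(np.c_[u,v].astype(np.float32)))
```

```text
thing [[0.15638631 0.65890532 0.08399971]
 [0.15270246 0.62586919 0.03437057]]
top bench z -0.0010499180135266073
lifted 29 [ 0.5465 -0.1797  0.0877] [ 0.488 -0.268  0.083] [ 0.561 -0.16   0.096]
pack ((524.0532836914062, -216.63453674316406), (110.58082580566406, 146.24464416503906), 0.4437287747859955)
mag 821 0.010956752867367525 [0.388 0.161 0.006] [0.563 0.276 0.018] ((475.26483154296875, 221.33645629882812), (113.99649810791016, 172.93748474121094), 87.55352783203125)
cell 158 [0.601 0.061 0.068]
cell 158 [ 0.531 -0.019  0.068]
cell 156 [ 0.617 -0.008  0.068]
cell 165 [0.452 0.003 0.068]
side bench z 0.0006753577389809196
lifted 24 [ 0.5554 -0.1668  0.0887] [ 0.55  -0.174  0.083] [ 0.559 -0.158  0.099]
pack ((525.4029541015625, -218.56771850585938), (111.66057586669922, 147.0543670654297), 0.07473225146532059)
mag 359 0.011757407918541074 [0.392 0.194 0.006] [0.565 0.275 0.018] ((477.30523681640625, 231.73751831054688), (179.5894317626953, 60.363136291503906), 11.882312774658203)
cell 108 [0.603 0.055 0.066]
cell 131 [ 0.533 -0.024  0.066]
cell 130 [ 0.619 -0.014  0.066]
cell 127 [ 0.455 -0.003  0.066]
handle px 268 181 196 256 300 ((188.4550323486328, 278.4718933105469), (44.896949768066406, 6.520925521850586), 77.00537872314453)
```

View pics/z.png

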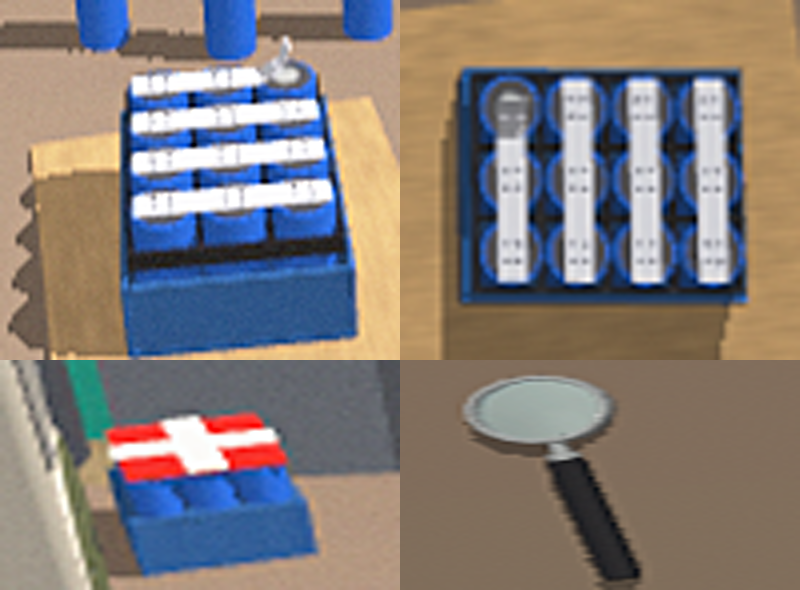

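The strip with the lifted end is the leftmost row of the matted pack, with the lift at its far (+x) end (top view about (354,226)). The red-cross block at (0.155, 0.65) has no strips and isn't the pack. Next I'll measure the magnifier axis and lens in both views.

```bash
cat > mag.py <<'E'
from h import *
def onplane(cam,uv,z):
    e=np.array(camera_info(cam)['eye']);p=world(cam,uv,np.ones(len(uv)))-e
    return e+p*((z-e[2])/p[:,2])[:,None]
def run(t,s):
    for cam,im,box in(('top',t,(160,215,222,308)),('side',s,(238,312,150,182))):
        u0,u1,v0,v1=box;c=im[v0:v1,u0:u1].astype(int);
        bench=np.median(c.reshape(-1,3),0)
        dark=((c.max(2)<48)).astype(np.uint8)
        # glass/ring : less red than bench relative (greyish)
        glass=(((c[...,0]-c[...,2])>-8)&(c.max(2)>75)).astype(np.uint8)
        for n,m in(('dark',dark),('glass',glass)):
            k,l,st,ce=cv2.connectedComponentsWithStats(m);j=1+np.argmax(st[1:,4]);v,u=np.nonzero(l==j)
            P=onplane(cam,np.c_[u+u0,v+v0],.012)[:,:2]*1000
            print(cam,n,len(u),(u+u0).mean().round(1),(v+v0).mean().round(1),[np.round(x,1) for x in cv2.minAreaRect(P.astype(np.float32))],'mean',P.mean(0).round(1),'axis',np.degrees(np.arctan2(*np.linalg.svd(P-P.mean(0),full_matrices=False)[2][0][::-1])).round(1))
if __name__=='__main__': run(cv2.imread('pics/top0.png'),cv2.imread('pics/side0.png'))
E
python3 mag.py
```

```text
top dark 298 188.5 278.7 [array([439.4, 216.6]), array([105.1,  15.4]), np.float64(16.2)] mean [439.2 216.4] axis -163.7
top glass 535 179.1 238.8 [array([529.5, 245.9]), array([60.1, 67.4]), np.float64(73.2)] mean [532.  243.7] axis -157.5
side dark 104 261.8 168.8 [array([442.1, 206.9]), array([102.9,  27.2]), np.float64(16.4)] mean [441.3 204.3] axis -163.5
side glass 203 292.8 162.2 [array([528.2, 233.7]), array([73. , 72.7]), np.float64(81.7)] mean [533.  234.1] axis -113.0
```

{"name": "arm_command", "arguments": {
  "moves": [1, 60, -3, 0, 0, 0, -0.105, 1, 60, -3, 0, 0, 0, -0.105, 1, 60, -3, 0, 0, 0, -0.105, 1, 60, -3, 0, 0, 0, -0.105, 1, 60, -3, 0, 0, 0, -0.105, 1, 60, -3, 0, 0, 0, -0.105, 1, 60, -3, 0, 0, 0, -0.105, 1, 60, -3, 0, 0, 0, -0.105]
}}

```text
clock: 1.9
tcp_pos: [0.5386, -0.2033, 0.2312]
orientation: [0.0, 0.821, 0.571, 0.0]
wrist_force: [0.4, -1.1, 0.5]
finger_gap: 0.0854
grip_force: 0.0
```

{"name": "arm_command", "arguments": {
  "moves": [1, 60, -3, 0, 0, 0, -0.105, 1, 60, -3, 0, 0, 0, -0.105, 1, 60, -3, 0, 0, 0, -0.105, 1, 60, -3, 0, 0, 0, -0.105, 1, 60, -3, 0, 0, 0, -0.105, 1, 60, -3, 0, 0, 0, -0.105, 1, 60, -3, 0, 0, 0, -0.105, 0.2, 40, -3, 0, 0, 0, -0.105]
}}

```text
clock: 2.9
tcp_pos: [0.5171, 0.245, 0.2312]
orientation: [-0.0, 0.516, 0.856, 0.0]
wrist_force: [0.7, 0.0, -0.1]
finger_gap: 0.0699
grip_force: 0.0
```

{"name": "arm_command", "arguments": {
  "moves": [0.2, 0, 0, 0, 0, 0, -0.17, 0.2, 0, 0, 0, 0, 0, -0.17, 0.2, 0, 0, 0, 0, 0, -0.17, 0.2, 0, 0, 0, 0, 0, -0.17, 0.2, 0, 0, 0, 0, 0, -0.17, 0.2, 0, 0, 0, 0, 0, -0.17, 0.2, 0, 0, 0, 0, 0, -0.17, 0.2, 0, 0, 0, 0, 0, -0.17]
}}

```text
clock: 3.9
tcp_pos: [0.518, 0.2425, 0.2313]
orientation: [0.0, -0.137, 0.991, -0.0]
wrist_force: [0.2, -0.3, -0.0]
finger_gap: 0.0513
grip_force: 0.0
```

```bash
cat > go.py <<'E'
from h import *
import sys
def go(P,yaw=None):
    s=get_state();r=rot(s['orientation']);m=r.as_matrix();y=np.degrees(np.arctan2(m[1,0],m[0,0]))
    print('t',s['clock'],'tcp',s['tcp_pos'].round(4),'yaw',y.round(1),'tilt',m[2].round(4),'tool shift mm',(r.inv().apply(np.array(P)-s['tcp_pos'])*1000).round(1),'turn z',None if yaw is None else -np.radians((yaw-y+180)%360-180).round(3),'j',s['joint_pos'].round(2),'F',s['wrist_force'].round(1))
if __name__=='__main__':
    a=list(map(float,sys.argv[1:]));go(a[:3],a[3])
E
python3 go.py .474 .2256 .004 196.3
```

```text
t 3.9 tcp [0.518  0.2425 0.2313] yaw -164.3 tilt [-1.e-04 -1.e-04 -1.e+00] tool shift mm [ 46.9  -4.3 227.3] turn z -0.01 j [ 0.3   0.31  0.04  1.3  -0.    0.02] F [ 0.2 -0.3 -0. ]
```

{"name": "arm_command", "arguments": {
  "moves": [0.2, 47, -4, 0, 0, 0, -0.01, 0.2, 0, 0, 55, 0, 0, 0, 0.2, 0, 0, 55, 0, 0, 0, 0.2, 0, 0, 50, 0, 0, 0, 0.2, 0, 0, 25, 0, 0, 0, 0.2, 0, 0, 0, 0, 0, 0]
}}

```text
clock: 4.65
tcp_pos: [0.4719, 0.2255, 0.0444]
orientation: [-0.002, -0.139, 0.99, -0.0]
wrist_force: [-0.5, -0.8, -0.5]
finger_gap: 0.0508
grip_force: 0.0
```

```bash
python3 go.py .474 .2256 .004 196.3
python3 - <<'E'
from h import *
t,_=read_camera('top');s,_=read_camera('side')
cv2.imwrite('pics/g1.png',np.vstack([cv2.resize(t[215:310,130:250],(640,300),interpolation=2),cv2.resize(s[110:190,220:348],(640,300),interpolation=2)]))
E
```

```text
t 4.65 tcp [0.4719 0.2255 0.0444] yaw -164.0 tilt [ 4.7e-03 -1.0e-04 -1.0e+00] tool shift mm [-2.3 -0.5 40.3] turn z -0.005 j [ 0.29  0.35 -0.39  0.84 -0.    0.01] F [-0.5 -0.8 -0.5]
```

View pics/g1.png

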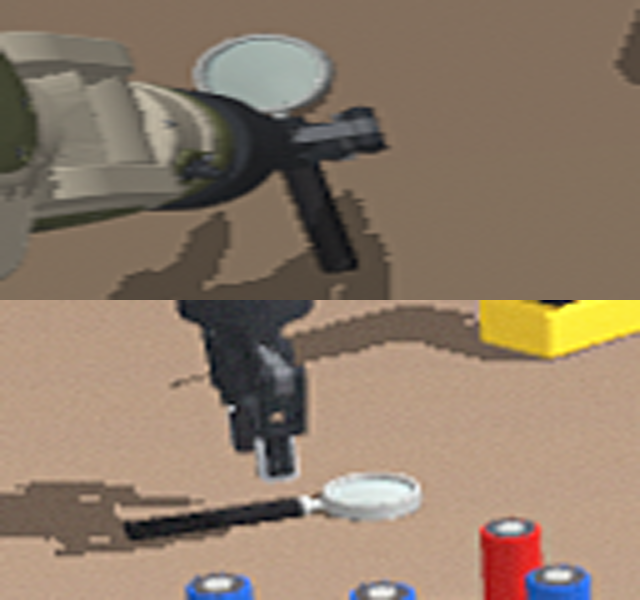

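{"name": "arm_command", "arguments": {
  "moves": [0.2, -2, 0, 20, 0, 0, 0, 0.2, 0, 0, 19, 0, 0, 0, 0.2, 0, 0, 0, 0, 0, 0, -1, 0, 0, 0, 0, 0, 0, -1, 0, 0, 0, 0, 0, 0, -1, 0, 0, 0, 0, 0, 0, -1, 0, 0, 0, 0, 0, 0, -1, 0, 0, 0, 0, 0, 0],
  "newtons": 60
}}

```text
clock: 5.75
tcp_pos: [0.4768, 0.2271, 0.0089]
orientation: [0.001, -0.139, 0.99, 0.0]
wrist_force: [-1.1, 0.8, 5.4]
finger_gap: 0.0136
grip_force: 58.6
```

{"name": "arm_command", "arguments": {
  "moves": [-1, 0, 0, -10, 0, 0, 0, -1, 0, 0, -20, 0, 0, 0, -1, 0, 0, -30, 0, 0, 0, -1, 0, 0, -40, 0, 0, 0, -1, 0, 0, -40, 0, 0, 0, -1, 0, 0, -20, 0, 0, 0, -1, 0, 0, 0, 0, 0, 0]
}}

```text
clock: 6.62
tcp_pos: [0.4769, 0.2271, 0.1696]
orientation: [0.002, -0.139, 0.99, 0.0]
wrist_force: [-0.4, 1.0, -1.3]
finger_gap: 0.0132
grip_force: 58.9
```

```bash
python3 go.py .474 .2256 .17 196.3
python3 - <<'E'
from h import *
t,_=read_camera('top');s,_=read_camera('side')
cv2.imwrite('pics/g2.png',np.vstack([cv2.resize(t[205:310,110:250],(640,300),interpolation=2),cv2.resize(s[90:170,220:348],(640,300),interpolation=2)]))
print(get_state()['finger_gap'],get_state()['grip_force'])
E
```

```text
t 6.625 tcp [0.4769 0.2271 0.1696] yaw -164.0 tilt [-4.3e-03 -1.0e-04 -1.0e+00] tool shift mm [ 3.2 -0.6 -0.5] turn z -0.005 j [ 0.29  0.25 -0.2   1.12 -0.    0.01] F [-0.4  1.  -1.3]
0.013328780087310147 58.88798117637634
```

View pics/g2.png

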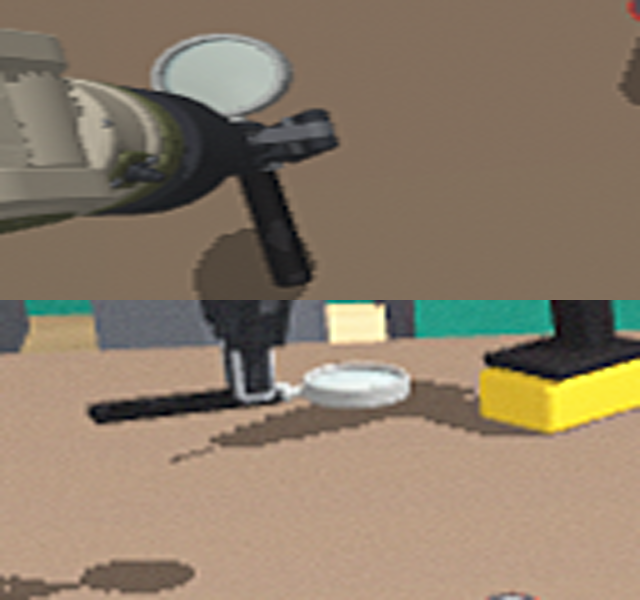

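Both views show the magnifier off the bench, gripped at the handle's front and looking level. I'll carry it over at this height.

{"name": "arm_command", "arguments": {
  "moves": [-1, 2, -10, 0, 0, 0, 0, -1, 5, -20, 0, 0, 0, 0, -1, 7, -30, 0, 0, 0, 0, -1, 8, -35, 0, 0, 0, 0, -1, 8, -35, 0, 0, 0, 0, -1, 8, -35, 0, 0, 0, 0, -1, 8, -35, 0, 0, 0, 0, -1, 8, -35, 0, 0, 0, 0]
}}

```text
clock: 7.72
tcp_pos: [0.4875, -0.0157, 0.1661]
orientation: [-0.001, -0.139, 0.99, 0.0]
wrist_force: [0.9, 0.1, -0.7]
finger_gap: 0.014
grip_force: 58.9
```

{"name": "arm_command", "arguments": {
  "moves": [-1, 8, -35, 0, 0, 0, 0, -1, 8, -35, 0, 0, 0, 0, -1, 8, -35, 0, 0, 0, 0, -1, 7, -30, 0, 0, 0, 0, -1, 5, -20, 0, 0, 0, 0, -1, 2, -10, 0, 0, 0, 0, -1, 0, 0, 0, 0, 0, 0, -1, 0, 0, 0, 0, 0, 0]
}}

```text
clock: 8.72
tcp_pos: [0.4973, -0.1823, 0.1672]
orientation: [-0.0, -0.14, 0.99, 0.0]
wrist_force: [-0.3, 0.4, -0.7]
finger_gap: 0.0138
grip_force: 58.9
```

```bash
python3 go.py .5 -.183 .17 196.3
python3 - <<'E'
from h import *
s=get_state();L=s['tcp_pos']+[.0567,.016,.003]
t,dt=read_camera('top');b,ds=read_camera('side')
np.savez('f.npz',t=t,b=b,dt=dt,ds=ds)
pt=pix('top',L)[0];pb=pix('side',L)[0];print(L,pt,pb)
x,y=pt.astype(int);x2,y2=pb.astype(int)
cv2.imwrite('pics/g3.png',np.vstack([cv2.resize(t[y-40:y+60,x-80:x+80],(640,400)[:2],interpolation=2)[:,:],cv2.resize(b[y2-25:y2+25,x2-80:x2+80],(640,200),interpolation=2)]))
for c,d in(('top',dt),('side',ds)):
    P=cloud(c,d);m=(np.hypot(P[...,0]-L[0],P[...,1]-L[1])<.05)&(abs(P[...,2]-L[2])<.03)&(d>0)
    v,u=np.nonzero(m);print(c,m.sum(),u.min(),u.max(),v.min(),v.max(),np.median(P[m],0).round(4),P[m].mean(0).round(4),P[m].min(0).round(3),P[m].max(0).round(3))
E
```

```text
t 8.725 tcp [ 0.4973 -0.1823  0.1672] yaw -164.0 tilt [ 2.e-04  5.e-04 -1.e+00] tool shift mm [-2.4 -1.4 -2.8] turn z -0.004 j [-0.5   0.25 -0.19  1.12  0.   -0.78] F [-0.3  0.4 -0.7]
[ 0.55402541 -0.16632006  0.1701958 ] [357.989759   223.63061872] [307.14767826 180.20896015]
top 458 343 367 209 237 [ 0.5595 -0.1584  0.1674] [ 0.5585 -0.1586  0.1677] [ 0.526 -0.185  0.158] [ 0.585 -0.136  0.175]
side 565 286 323 173 192 [ 0.5542 -0.1764  0.1685] [ 0.5531 -0.1724  0.1684] [ 0.511 -0.197  0.158] [ 0.587 -0.136  0.198]
```

View pics/g3.png

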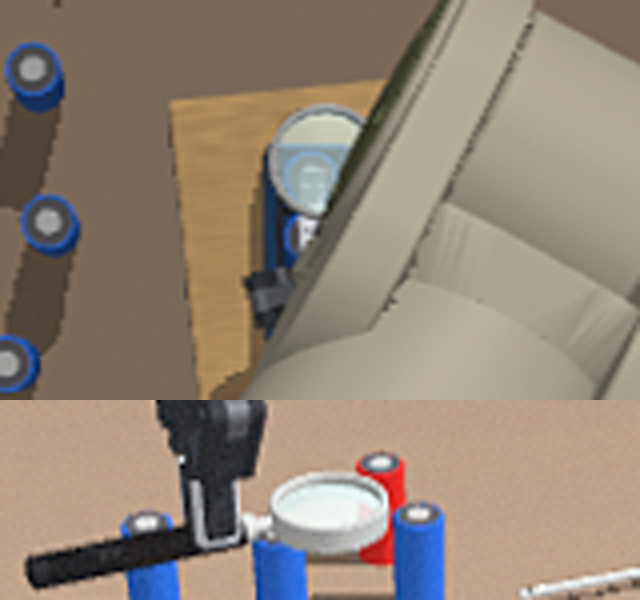

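The lens shows at top (358,223) and side (309,183). That puts it at about (0.556, -0.166, 0.166), within 2 mm of being over the tab. I'll lower it gently by 42 mm.

{"name": "arm_command", "arguments": {
  "moves": [-1, 0, 1, 5, 0, 0, 0, -1, 0, 0, 8, 0, 0, 0, -1, 0, 0, 8, 0, 0, 0, -1, 0, 0, 8, 0, 0, 0, -1, 0, 0, 8, 0, 0, 0, -1, 0, 0, 5, 0, 0, 0, -1, 0, 0, 0, 0, 0, 0, -1, 0, 0, 0, 0, 0, 0]
}}

```text
clock: 9.82
tcp_pos: [0.4974, -0.1824, 0.1255]
orientation: [0.0, -0.139, 0.99, -0.0]
wrist_force: [0.1, -0.4, -0.3]
finger_gap: 0.0134
grip_force: 58.9
```

```bash
python3 go.py .498 -.183 .125 196.3
python3 - <<'E'
from h import *
s=get_state();L=s['tcp_pos']+[.058,.016,-.002]
t,dt=read_camera('top');b,ds=read_camera('side')
P=cloud('side',ds);ax=np.array([np.cos(np.radians(16.3)),np.sin(np.radians(16.3))])
rel=(P[...,:2]-L[:2]);a=rel@ax;n=rel@[-ax[1],ax[0]]
for lo,hi in((-.15,-.13),(-.13,-.11),(-.11,-.09)):
    m=(a>lo)&(a<hi)&(abs(n)<.015)&(abs(P[...,2]-L[2])<.03)&(b.max(2)<60);print('handle',m.sum(),P[m].mean(0).round(4) if m.sum() else '',n[m].mean().round(4))
for c,d in(('top',dt),('side',ds)):
    Q=cloud(c,d);m=(np.hypot(Q[...,0]-L[0],Q[...,1]-L[1])<.034)&(abs(Q[...,2]-L[2])<.012)&(d>0);q=Q[m]
    C=np.c_[q[:,:2]-L[:2],np.ones(len(q))];print(c,m.sum(),'plane slopes',np.linalg.lstsq(C,q[:,2],rcond=None)[0].round(3),q.min(0).round(3),q.max(0).round(3))
pt=pix('top',L)[0];pb=pix('side',L)[0];print(L,pt,pb,pix('top',[.5567,-.1674,.088]),pix('side',[.5567,-.1674,.088]))
x,y=pt.astype(int);x2,y2=pb.astype(int);print('origins',x-40,y-30,x2-50,y2-30)
cv2.imwrite('pics/g4.png',np.hstack([cv2.resize(t[y-30:y+40,x-40:x+30],(400,400),interpolation=2),cv2.resize(b[y2-30:y2+50,x2-50:x2+30],(400,400),interpolation=2)]))
E
```

```text
t 9.825 tcp [ 0.4974 -0.1824  0.1255] yaw -164.0 tilt [-3.e-04 -4.e-04 -1.e+00] tool shift mm [-0.4 -0.8  0.5] turn z -0.005 j [-0.5   0.28 -0.26  1.02 -0.   -0.78] F [ 0.1 -0.4 -0.3]
handle 79 [ 0.4226 -0.2102  0.1274] -0.0048
handle 79 [ 0.4415 -0.2048  0.1274] -0.005
handle 78 [ 0.4608 -0.1994  0.1272] -0.0052
top 399 plane slopes [0.014 0.024 0.126] [ 0.527 -0.183  0.117] [ 0.584 -0.136  0.134]
side 509 plane slopes [-0.003  0.056  0.127] [ 0.524 -0.199  0.116] [ 0.587 -0.137  0.132]
[ 0.55538718 -0.1663545   0.12352151] [355.96327658 225.39083968] [308.73731001 200.00901143] [[355.00066888 226.50412008]] [[310.05619629 214.59378479]]
origins 315 195 258 170
```

View pics/g4.png

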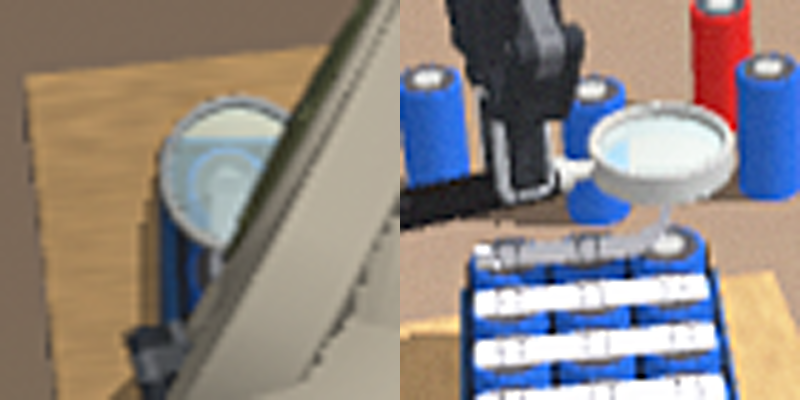

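The lens is level (handle height constant to 0.2 mm along its length) and centred over the lifted end: side column 662 against 665 in the crop. It's about 3.5 cm above the tab, so I'm handing in.

```bash
python3 -c "
from workcell import *
print(hand_in())"
```

```text
the job is handed in; nothing more can be done
None
```

I handed the job in with the magnifier held by its handle, lens level and, as measured from the camera images, within about 2 mm of centred over the lifted strip end and about 3.5 cm above it; I saw no contact with the pack, cells or screwdriver, but no verdict came back.

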